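Seat the vial carrier in its retaining block

ROBOT

A 6-joint arm with a two-finger parallel gripper is mounted at the origin on a cart in front of the work surface, level with it; the furniture and walls round the work are solid. World frame = base frame: x ahead of the robot, y to its left, z up, the work surface at z = 0. Lengths are in mm, angles in rad, forces in N, time in s.
With the tool pointing down it reaches from about 400 to 925 mm from the base axis. Payload 12.5 kg.
Tool frame: the origin (TCP) lies on the centre line of the jaws, within the pads' length; the fingertips stand 17 mm ahead of it and the grasp point (between the pads) lies 2 mm behind it; z points along the fingers, y is the line along which they close (so a half turn about z gives the same grasp; the last joint's range is limited). The gripper opens to 95 mm and grips with 3 to 60 N. Pads are 20 mm wide; open, the fingers measure 119 mm over their backs; the gripper's body (75 mm by 180 mm) begins 59 mm behind the grasp point.
Start: joints at [1.07, 0.491, 1.559, -0, 1.092, -0.106], TCP at [240.374, 576.945, 231.661] pointing down, gripper open.
Joint ranges: [-3.1, 3.1], [-0.84, 2.19], [0.05, 2.79], [-1.13, 4.28], [0.06, 2.93], [-2.69, 2.69]. Speed limits (rad/s): [2.22, 2.22, 2.79, 3.14, 3.14, 3.14].

INTERFACE

Orientations are given as [roll, pitch, yaw] about the fixed x, y, z axes, in that order (R = Rz(yaw) Ry(pitch) Rx(roll)).
In Python, from cell import env gives the robot as it stands.
- The arm moves only by the tool drive_tool, never from a script. Its argument "deltas" is text: rows parted by semicolons, each of 4 numbers parted by spaces: the shift along the world's x, y, z normalised to -1 to 1, where 1 is 100 mm, then the turn about the world's z normalised to -1 to 1, where 1 is 180 degrees. A call has 1 to 10 rows; each row shifts and turns the commanded pose from where the row before left it; what a row does not reach is not made up. A row lasts 1/12 s, in which the tool goes at most 41.7 mm and 7.16 degrees, less where a joint would pass 70% of its speed; a pose out of reach is approached as far as the arm can. A call with a number of a shift or a turn outside -1 to 1 is refused whole. A call with a gripper value outside its range is refused whole. "gripper" is the closure, from 0 (fully open) to 1 (shut), set as the call begins (left out, the last holds). The fingers move at their own pace and stop on an object; the grip force is fixed at half the most. Time passes only in rows, so rows that do not move let the fingers close. It gives the time, the measured TCP pose, the force, the opening and the grip force at its end, in the units of the state.
- env.state(): the state, without advancing time (a new reading comes with each control period).
- env.read_camera(name): name is "scene" or "top" or "wrist"; returns (picture, depth): 480x640x3 uint8, red, green, blue; 480x640 float32, mm along the optical axis (not along the pixel's ray), 0 where there is no reading.
- env.camera_params(name): a dict with "mtx" (3x3 intrinsics, pixels), "camera_from_world" (4x4, takes a point from world to camera coordinates); the wrist camera has in their place "mount" (4x4, takes a point from camera to tool coordinates, whose origin is the TCP and whose axes are the flange's). Camera axes: x right, y down, z forward; pixel columns grow to the right and rows downward; lengths in mm; the calibration is good to about 2 mm. A picture is of the moment at which its call begins: read the wrist's pose just before it. camera_params takes no time and is no camera call.
- env.job_done(): hands the job in; it is judged then, once.
The state is a dict: "t": time; "joints": joint angles; "qvel": joint speeds; "tau": joint torques, N m; "eef_pos": TCP position; "tcp_rot": TCP orientation; "ft_force": force on the tool from outside, world axes, zero at the start; "moment": the same for the moment, N m; "opening": opening from 0.0 (shut) to 1.0 (fully open); "grip_force": force on a finger pad.
Only numpy, scipy, OpenCV 4.12 (cv2) and the standard library are available. Lean on these libraries where they do the work, as an engineer would, in place of code of your own. Each camera call takes 0.05 s, during which the arm holds its last target. There are 200 camera calls.

TASK

Pick up the two-vial carrier by its black T-handle, set it down on the worktop in front of the blue retaining block and slide its flat toe plate in under the overhang. Keep pushing until the hidden spring stop has bottomed out and press it home with about 9 N, never more than 15 N against the block; then let go, leaving the carrier fully home, straight and flat on the worktop. Keep the carrier upright and leave the jar, beaker, stopper and marker where they are.

Things in the scene. Friction and masses are not known exactly. Their poses are not given: they have to be found in the camera images.
- carrier: Loose vial carrier, 0.25 to 0.38 kg. Aluminium base plate, slick below (drags with about 1 N, more if leant on), 120 (x) x 80 (y) x 10 mm; origin midway across its underside, 50 mm from the heel; toe edge at x = +70 mm. The plate is bare from x = -3 mm on (yellow stripe at +8 mm). Two capped vials (blue, red caps) are fixed to it at x = -18, y = +/-25.5 mm, tops 58 mm above the underside.
- grip (a point): Grasp point in the carrier's black T-handle, at (-18, 0, +80) mm in the carrier's frame. The handle bar is 14 mm thick along the carrier's x, 50 mm along its y, and spans 62 to 90 mm above the underside. Grasp from above, fingers closing along the carrier's x, tips not below 60 mm to clear the vials.
- toe (a point): Middle of the toe edge's lower corner, at (+70, 0, 0) mm in the carrier's frame.
- block: Blue retaining block fixed to the worktop, 26 mm high, 113 mm wide (y), 104 mm deep. Origin on the worktop, midway across; its mouth faces the block's -x; the carrier enters along the block's +x, its own +x the same way. Side cheeks stand 85 mm apart inside (2.5 mm spare each side) from x = -18 mm back. The pocket's floor is the worktop, z = 0.
- lip (a point): Middle of the overhang's front lower edge (yellow stripe above it), at (-10, 0, +12.5) mm in the block's frame: the 10 mm toe plate passes below with 2.5 mm to spare. The overhang reaches back to the rear wall at x = +76 mm. Before the cheeks, aluminium flared guides, 14 mm high, widen the mouth to about 110 mm at x = -42 mm.
- stop (a joint): Travel (m) of the spring stop hidden under the overhang: 0 free, 0.005 bottomed; moves along the block's +x with 0.2 to 0.4 N; worktop friction holds a carrier left against it. Free face 15 to 55 mm behind the overhang's front edge: set differently each time, not visible. Once bottomed it rests on a rubber buffer, about 8 N/mm, 6 mm at most, then rigid metal.
- salt_jar: White jar with blue cap, 76 mm wide, 106 mm high; leave alone. Origin at the centre of its underside.
- beaker: Clear glass beaker, 55 mm wide, 68 mm high; leave alone. Origin at the centre of its underside.
- stopper: Red rubber stopper, 29 mm wide, 24 mm high; leave alone. Origin at the centre of its underside.
- marker: Blue and white marker pen, 138 mm long, 11 mm thick, lying; leave alone. Origin at the centre of its underside.
Not all that is in view belongs to the job. Of the things that look like the carrier, take the one that is farthest from the robot's base at the start. Of the things that look like the block, the middle-sized one is meant.

How it is judged:
By the outcome, as a careful person would: the job done as asked, in the order asked, and still so for the second after the job is handed in, with the robot touching nothing.
It also fails if it takes over 67 s, if anything falls off the work surface, if the arm or the gripper's body presses on something with over 40 N, if the wrist force passes 120 N, or if a joint passes its speed limit or range.

## Working session

There is one attempt and no reset: what is moved stays moved. The work goes in short steps, Python scripts to look and compute and a tool call to move; the robot and the scene stay as the last step left them, time stands still between calls to the robot, and variables do not carry over. Pictures are saved under pics/ and viewed, at most 10 in all, crops included, and the job is handed in when it is done.

Besides the shell and the picture viewer there is one more tool, called as name(argument=value, ...), one argument or row to a line, values as JSON. drive_tool: Moves the arm, as the interface text tells. Its arguments: {"type":"object","properties":{"deltas":{"type":"string"},"gripper":{"type":"number"}},"required":["deltas"]}

```bash
mkdir -p pics
cat > h.py <<'E'
import numpy as np, cv2
from cell import env
def snap(n,f):
    p,d=env.read_camera(n); cv2.imwrite(f'pics/{f}.png',p[:,:,::-1]); np.savez(f'pics/{f}.npz',p=p,d=d); return p,d
E
python3 - <<'E'
from h import *
s=env.state(); print(s)
for n in('top','scene'):
    snap(n,n+'0'); print(n,env.camera_params(n))
print(env.camera_params('wrist'))
E
```

```text
{'t': 0.0, 'joints': array([ 1.07038292e+00,  4.91570429e-01,  1.55945412e+00,  2.17383431e-05,
        1.09168007e+00, -1.05592780e-01]), 'qvel': array([-1.08768726e-03, -2.03684406e-03, -2.23747537e-03, -8.45880074e-06,
        2.06033724e-03, -6.13743324e-04]), 'tau': array([ 2.86881921e-03, -6.12672687e+01, -2.58178926e+01,  6.93400763e-02,
        4.81777894e-02, -1.62498009e-04]), 'eef_pos': array([240.26507819, 576.73295159, 231.05337107]), 'tcp_rot': array([-3.14048891e+00, -1.36369970e-04,  2.74676192e+00]), 'ft_force': array([ 0.36609209, -0.26477254, -1.26207627]), 'moment': array([ 0.02722638, -0.03209594,  0.00341228]), 'grip_force': 0.0, 'opening': 1.0024458715590887}
top {'mtx': array([[550.93143491,   0.        , 315.96865355],
       [  0.        , 550.93143491, 233.65409457],
       [  0.        ,   0.        ,   1.        ]]), 'camera_from_world': array([[-6.35228195e-02, -9.97979548e-01, -1.29344509e-03,
         3.26381847e+02],
       [-9.77495197e-01,  6.24801090e-02, -2.01492868e-01,
         4.15911366e+02],
       [ 2.01166576e-01, -1.15350587e-02, -9.794891
[... 466 characters left out ...]
88518517e+02],
       [ 6.98277558e-01, -4.35165703e-01, -5.68365430e-01,
         8.91939115e+02],
       [ 0.00000000e+00,  0.00000000e+00,  0.00000000e+00,
         1.00000000e+00]])}
{'mtx': array([[422.02040904,   0.        , 316.30250046],
       [  0.        , 422.02040904, 235.82756916],
       [  0.        ,   0.        ,   1.        ]]), 'mount': array([[-1.02838984e-03, -9.64266619e-01, -2.64931744e-01,
         7.29776585e+01],
       [ 9.99999471e-01, -1.00128491e-03, -2.37358038e-04,
         3.81945142e-01],
       [-3.63957255e-05, -2.64931848e-01,  9.64267139e-01,
        -1.52959158e+02],
       [ 0.00000000e+00,  0.00000000e+00,  0.00000000e+00,
         1.00000000e+00]])}
```

View pics/top0.png

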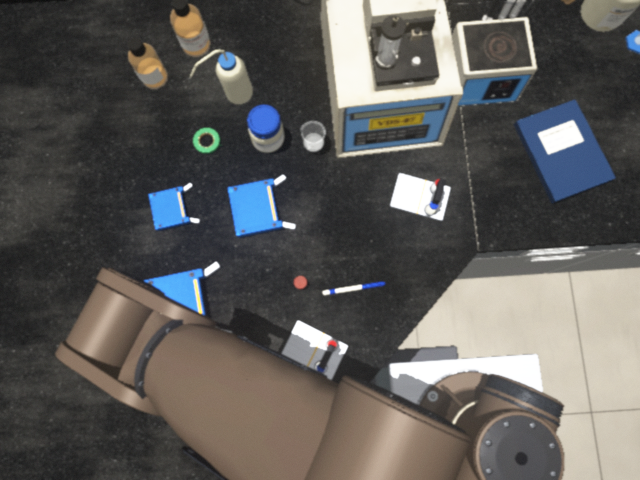

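View pics/scene0.png

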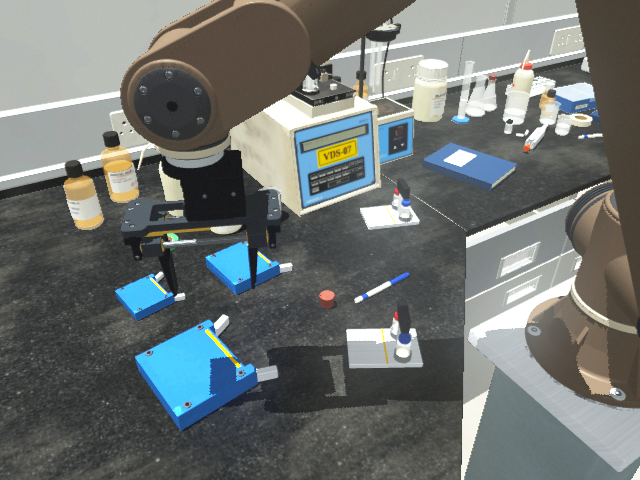

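The top view shows the far carrier at about (420,197) with its vials on the right, and the near decoy at (318,350). The middle-sized block is at (258,207) with its mouth facing right, which is world -y. The jar is at (265,130), the beaker at (313,137), the stopper at (301,283) and the marker at (353,288).

```bash
cat >> h.py <<'E'
def ray(n,uv,z):
    c=env.camera_params(n); K=c['mtx']
    if n=='wrist': 
        raise Exception
    T=np.linalg.inv(c['camera_from_world'])
    return cast(K,T,uv,z)
def cast(K,T,uv,z):
    uv=np.atleast_2d(np.array(uv,float)); d=(np.c_[uv,np.ones(len(uv))]@np.linalg.inv(K).T)@T[:3,:3].T
    o=T[:3,3]; return (o+d*((z-o[2])/d[:,2])[:,None])[:,:2]
def wristT(s):
    from scipy.spatial.transform import Rotation as R
    T=np.eye(4); T[:3,:3]=R.from_euler('xyz',s['tcp_rot']).as_matrix(); T[:3,3]=s['eef_pos']
    c=env.camera_params('wrist'); return c['mtx'],T@c['mount']
E
python3 - <<'E'
from h import *
p=np.load('pics/top0.npz')['p']; hsv=cv2.cvtColor(p,cv2.COLOR_RGB2HSV)
def box(m,roi,z,name):
    x0,y0,x1,y1=roi; mm=np.zeros_like(m); mm[y0:y1,x0:x1]=m[y0:y1,x0:x1]
    cs,_=cv2.findContours(mm,cv2.RETR_EXTERNAL,cv2.CHAIN_APPROX_NONE); c=max(cs,key=cv2.contourArea)
    w=ray('top',c[:,0,:],z).astype(np.float32); r=cv2.minAreaRect(w); print(name,r,cv2.boundingRect(c)); print(cv2.boxPoints(r).round(1).tolist())
blue=cv2.inRange(hsv,(95,150,90),(120,255,255))
for roi,n in(((140,180,200,240),'small'),((220,170,300,245),'mid'),((140,260,215,330),'large')): box(blue,roi,26,n)
white=cv2.inRange(hsv,(0,0,150),(179,60,255))
box(white,(380,165,460,228),10,'carrier')
yel=cv2.inRange(hsv,(18,60,120),(35,255,255))
for (x0,y0,x1,y1),z,n in(((380,165,460,228),10,'cstripe'),((220,170,300,245),26,'bstripe')):
    v,u=np.nonzero(yel[y0:y1,x0:x1]); w=ray('top',np.c_[u+x0,v+y0],z)
    print(n,len(u), w.mean(0) if len(u) else 0); print(cv2.minAreaRect(w.astype(np.float32)) if len(u)>3 else '')
for uv,z in(((265,130),50),((313,137),30),((301,283),24),((353,288),8)): print(ray('top',uv,z))
c=p[160:240,220:470]; cv2.imwrite('pics/c1.png',cv2.resize(c[:,:,::-1],None,fx=3.2,fy=3.2,interpolation=cv2.INTER_CUBIC))
E
```

```text
small ((519.4448852539062, 623.3055419921875), (87.82658386230469, 78.34800720214844), 10.881827354431152) (148, 186, 41, 44)
[[468.8999938964844, 653.5], [483.70001220703125, 576.5], [570.0, 593.0999755859375], [555.2000122070312, 670.0999755859375]]
mid ((508.888427734375, 432.3547668457031), (118.0055160522461, 106.13833618164062), 8.09805965423584) (227, 178, 55, 59)
[[443.0, 476.6000061035156], [457.8999938964844, 371.5], [574.7999877929688, 388.1000061035156], [559.7999877929688, 493.20001220703125]]
large ((326.77899169921875, 612.5946655273438), (100.49906921386719, 126.6815414428711), 2.599820375442505) (144, 268, 62, 47)
[[273.70001220703125, 673.5999755859375], [279.5, 547.0], [379.79998779296875, 551.5999755859375], [374.1000061035156, 678.0999755859375]]
carrier ((514.4103393554688, 58.17462158203125), (123.85673522949219, 83.82909393310547), 70.10679626464844) (390, 173, 61, 48)
[[453.8999938964844, 14.199999809265137], [532.7999877929688, -14.300000190734863], [574.9000244140625, 102.0999984741211], [496.1000061035156, 130.6999969482422]]
cstripe 5 [536.94224815  47.23003784]
((514.3272705078125, 54.51747131347656), (2.7194690704345703, 83.06610870361328), 71.48365783691406)
bstripe 44 [517.39732481 394.11704928]
((516.71630859375, 393.99554443359375), (72.87174987792969, 2.632171630859375), 8.20368766784668)
[[678.84120705 398.48713997]]
[[663.21724289 291.56622362]]
[[332.75454622 338.33895565]]
[[316.37694322 225.5513987 ]]
```

View pics/c1.png

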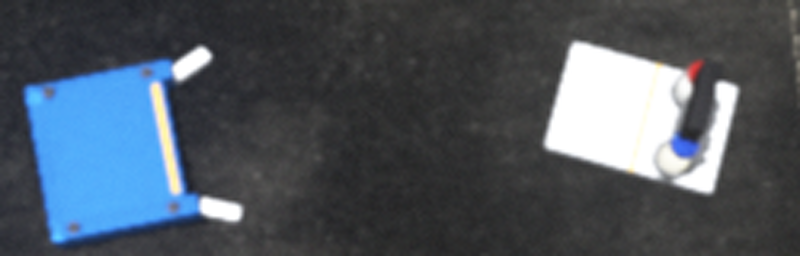

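drive_tool(
  deltas="0.1 -0.2 0 0.015;0.17 -0.34 0 0;0.17 -0.34 0 0;0.17 -0.34 0 0;0.17 -0.34 0 0;0.17 -0.34 0 0;0.17 -0.34 0 0;0.17 -0.34 0 0;0.17 -0.34 0 0;0.17 -0.34 0 0",
  gripper=0,
)

```text
t: 0.93
eef_pos: [403.7, 249.2, 231.6]
tcp_rot: [-3.142, -0.0, 2.794]
ft_force: [0.9, 0.8, -0.4]
opening: 1.001
grip_force: 0.0
```

drive_tool(
  deltas="0.17 -0.34 0 0;0.17 -0.34 0 0;0.17 -0.34 0 0;0.17 -0.34 0 0;0.17 -0.34 0 0;0.17 -0.34 0 0;0 -0.15 0 0;0 0 0 0;0 0 0 0",
)

```text
t: 1.68
eef_pos: [505.1, 31.5, 231.3]
tcp_rot: [-3.142, -0.001, 2.792]
ft_force: [0.1, 0.2, -0.5]
opening: 0.995
grip_force: 0.0
```

Run:
```python
from h import *
s=env.state(); p,d=snap('wrist','w1'); K,T=wristT(s); print(s['eef_pos'],s['tcp_rot'])
# plate (z~10) and handle bar top (z~90) from depth-derived world points
v,u=np.mgrid[0:480,0:640]; P=np.stack([(u-K[0,2])/K[0,0]*d,(v-K[1,2])/K[1,1]*d,d],-1)@T[:3,:3].T+T[:3,3]
for lo,hi,z in((5,16,10),(84,96,90)):
    m=((P[...,2]>lo)&(P[...,2]<hi)&(d>0)&(abs(P[...,0]-515)<110)&(abs(P[...,1]-50)<110)).astype(np.uint8)*255
    m=cv2.morphologyEx(m,cv2.MORPH_OPEN,np.ones((3,3)))
    cs,_=cv2.findContours(m,0,1); c=np.vstack([k for k in cs if cv2.contourArea(k)>100]); w=cast(K,T,c[:,0,:],z).astype(np.float32)
    print(z,cv2.minAreaRect(w),cv2.boundingRect(c), np.median(P[...,2][m>0]))
```

```text
[505.14329222  31.49316979 231.33995317] [-3.14156739e+00 -8.85217529e-04  2.79191619e+00]
10 ((514.7428588867188, 58.707733154296875), (119.50975799560547, 79.54744720458984), 69.90645599365234) (281, 159, 136, 88) 9.840671609285607
90 ((504.701416015625, 32.79344177246094), (13.57450008392334, 49.520957946777344), 69.60845947265625) (308, 190, 20, 68) 89.68023012733238
```

View pics/w1.png

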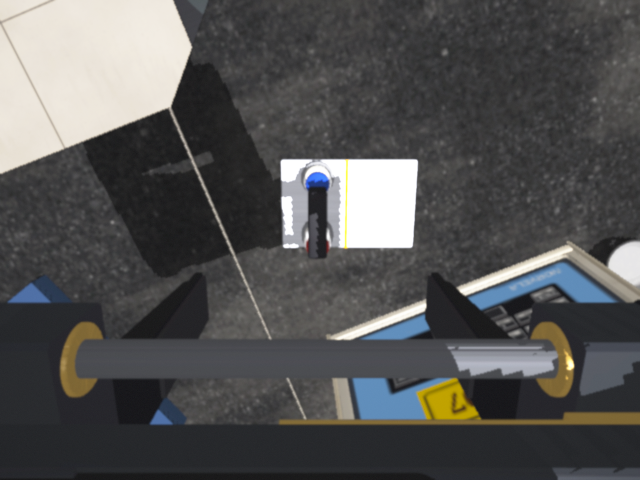

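The wrist view shows the carrier plate at (281-417, 159-247) and the black bar at (317,222). The jaws are lined up with it, and the instrument is at lower right. I'll check the gripper's clearance to the instrument before going down.

Run:
```python
from h import *
q=np.load('pics/top0.npz'); d=q['d']; c=env.camera_params('top'); K=c['mtx'];T=np.linalg.inv(c['camera_from_world'])
v,u=np.mgrid[0:480,0:640]; P=np.stack([(u-K[0,2])/K[0,0]*d,(v-K[1,2])/K[1,1]*d,d],-1)@T[:3,:3].T+T[:3,3]
P=P[(d>0)&(v<165)&(u>320)&(u<560)]
a=np.radians(69.9); X=np.array([np.cos(a),np.sin(a)]);Y=np.array([np.sin(a),-np.cos(a)])
for name,o,a in(('pick',(504.7,32.8),69.9),('place',(530,300),98.2)):
    a=np.radians(a); X=np.array([np.cos(a),np.sin(a)]);Y=np.array([np.sin(a),-np.cos(a)])
    r=P[:,:2]-o; f=r@X; s=r@Y
    for lo in(60,120):
        m=(P[:,2]>lo)&(abs(f)<110); print(name,lo,s[m].min() if m.any() else None, P[m].min(0) if m.any() else None,P[m].max(0) if m.any() else None)
```

```text
pick 60 103.41781099000137 [ 638.86408552 -188.45852641   60.10678578] [960.5836259   99.67756982 263.42890511]
pick 120 116.20846462322918 [ 648.79030765 -188.45852641  120.04478724] [887.22105558  95.91042142 263.42890511]
place 60 87.36225470990344 [626.84741145 204.27152904  60.0554335 ] [956.0870999  274.9539825  222.46944542]
place 120 97.57229989084797 [636.91442873 205.61764723 120.33331086] [937.57298965 254.00394871 222.46944542]
```

drive_tool(
  deltas="0 0.013 -0.3 0;0 0 -0.3 0;0 0 -0.3 0;0 0 -0.25 0;0 0 -0.2 0;0 0 -0.16 0;0 0 0 0;0 0 0 0",
)

```text
t: 2.4
eef_pos: [505.0, 34.4, 80.6]
tcp_rot: [-3.141, -0.001, 2.795]
ft_force: [0.1, 0.6, 0.0]
opening: 0.998
grip_force: 0.0
```

drive_tool(
  deltas="0 0 0 0;0 0 0 0;0 0 0 0;0 0 0 0;0 0 0 0;0 0 0 0;0 0 0 0;0 0 0 0;0 0 0 0",
  gripper=1,
)

```text
t: 3.15
eef_pos: [505.4, 33.2, 80.6]
tcp_rot: [3.142, -0.0, 2.794]
ft_force: [-0.1, 0.6, 0.7]
opening: 0.425
grip_force: 0.0
```

drive_tool(
  deltas="0 0 0.05 0;0 0 0.1 0;0 0 0.2 0;0 0 0.1 0;0 0 0 0;0 0 0 0",
)

```text
t: 3.65
eef_pos: [505.6, 33.3, 126.3]
tcp_rot: [3.141, 0.002, 2.794]
ft_force: [-0.5, -0.0, -0.2]
opening: 0.024
grip_force: 0.0
```

The fingers close slowly, and I lifted before they had gripped. I'll reopen, look again and redo the grasp.

drive_tool(
  deltas="0 0 0.3 0;0 0 0.3 0;0 0 0.3 0;0 0 0.15 0;0 0 0 0;0 0 0 0;0 0 0 0;0 0 0 0;0 0 0 0;0 0 0 0",
  gripper=0,
)

```text
t: 4.48
eef_pos: [505.2, 33.2, 229.8]
tcp_rot: [-3.141, -0.002, 2.794]
ft_force: [0.4, 0.1, 0.7]
opening: 0.67
grip_force: 0.0
```

drive_tool(
  deltas="0 0 0 0;0 0 0 0;0 0 0 0;0 0 0 0;0 0 0 0;0 0 0 0",
)

```text
t: 4.98
eef_pos: [505.4, 33.2, 230.7]
tcp_rot: [3.141, 0.0, 2.794]
ft_force: [0.7, -0.4, -0.2]
opening: 0.996
grip_force: 0.0
```

```bash
cat >> h.py <<'E'
def pts(K,T,d):
    v,u=np.mgrid[0:480,0:640]; return np.stack([(u-K[0,2])/K[0,0]*d,(v-K[1,2])/K[1,1]*d,d],-1)@T[:3,:3].T+T[:3,3]
def carrier(f,o,r=110,dz=0):
    s=env.state(); p,d=snap('wrist',f); K,T=wristT(s); print(s['eef_pos'],s['tcp_rot'],s['opening']); P=pts(K,T,d)
    for lo,hi,z in((5,16,10),(84,96,90)):
        m=((P[...,2]>lo+dz)&(P[...,2]<hi+dz)&(d>0)&(abs(P[...,0]-o[0])<r)&(abs(P[...,1]-o[1])<r)).astype(np.uint8)*255
        m=cv2.morphologyEx(m,cv2.MORPH_OPEN,np.ones((3,3)))
        cs,_=cv2.findContours(m,0,1); cs=[k for k in cs if cv2.contourArea(k)>100]
        if not cs: continue
        c=np.vstack(cs); w=cast(K,T,c[:,0,:],z+dz).astype(np.float32)
        print(z,cv2.minAreaRect(w),cv2.boundingRect(c), np.median(P[...,2][m>0]))
E
python3 -c "
from h import *
carrier('w2',(515,50))"
```

```text
[505.39706317  33.24200974 230.71844457] [3.14145793e+00 1.65799795e-04 2.79390990e+00] 0.995979884694441
10 ((515.3355712890625, 58.537391662597656), (119.48273468017578, 79.53340148925781), 70.01963806152344) (279, 160, 137, 88) 9.896776781393726
90 ((505.03863525390625, 32.63701629638672), (13.168060302734375, 49.437583923339844), 70.01771545410156) (306, 191, 19, 68) 89.73590824717667
```

Undisturbed. I'll go down again and wait until the fingers have gripped.

drive_tool(
  deltas="0 -0.003 -0.3 0;0 0 -0.3 0;0 0 -0.3 0;0 0 -0.25 0;0 0 -0.2 0;0 0 -0.16 0;0 0 0 0;0 0 0 0",
)

```text
t: 5.7
eef_pos: [505.2, 32.9, 79.4]
tcp_rot: [-3.141, -0.001, 2.794]
ft_force: [-0.5, -0.0, -0.7]
opening: 1.004
grip_force: 0.0
```

drive_tool(
  deltas="0 0 0 0;0 0 0 0;0 0 0 0;0 0 0 0;0 0 0 0;0 0 0 0;0 0 0 0;0 0 0 0;0 0 0 0;0 0 0 0",
  gripper=1,
)

```text
t: 6.53
eef_pos: [505.4, 32.9, 79.6]
tcp_rot: [3.142, -0.0, 2.794]
ft_force: [-0.2, 0.1, -0.0]
opening: 0.352
grip_force: 0.0
```

drive_tool(
  deltas="0 0 0 0;0 0 0 0;0 0 0 0;0 0 0 0;0 0 0 0;0 0 0 0;0 0 0 0;0 0 0 0",
)

```text
t: 7.2
eef_pos: [505.3, 32.9, 79.6]
tcp_rot: [3.142, -0.0, 2.794]
ft_force: [0.3, -1.5, -0.1]
opening: 0.147
grip_force: 30.0
```

drive_tool(
  deltas="0 0 0.05 0;0 0 0.15 0;0 0 0.15 0;0 0 0.15 0;0 0 0 0;0 0 0 0",
)

```text
t: 7.7
eef_pos: [505.4, 33.0, 130.0]
tcp_rot: [3.141, 0.001, 2.794]
ft_force: [-0.2, -0.0, -3.9]
opening: 0.147
grip_force: 30.0
```

drive_tool(
  deltas="0.04 0.1 0 0.01;0.04 0.2 0 0.022;0.04 0.25 0 0.025;0.06 0.3 0 0.025;0.06 0.3 0 0.025;0.06 0.3 0 0.025;0.04 0.2 0 0.025;0.02 0.12 0 0;0 0 0 0;0 0 0 0",
)

```text
t: 8.53
eef_pos: [540.8, 210.1, 128.7]
tcp_rot: [-3.141, -0.002, -2.997]
ft_force: [-0.4, -1.1, -3.7]
opening: 0.145
grip_force: 30.0
```

```bash
cat >> h.py <<'E'
def block(p,d,K,T,o):
    hsv=cv2.cvtColor(p,cv2.COLOR_RGB2HSV); P=pts(K,T,d)
    near=(np.hypot(P[...,0]-o[0],P[...,1]-o[1])<120)&(d>0)
    bl=(cv2.inRange(hsv,(95,130,60),(120,255,255))>0)|(cv2.inRange(hsv,(15,70,120),(35,255,255))>0)
    for n,m,z in(('top',bl&near&(abs(P[...,2]-26)<4),26),('stripe',(cv2.inRange(hsv,(15,70,120),(35,255,255))>0)&near,26),('guides',near&(abs(P[...,2]-14)<4)&(hsv[...,1]<60),14)):
        cs,_=cv2.findContours(m.astype(np.uint8),0,1)
        for c in cs:
            if cv2.contourArea(c)<60: continue
            w=cast(K,T,c[:,0,:],z).astype(np.float32); r=cv2.minAreaRect(w); print(n,np.round(r[0],1),np.round(r[1],1),round(r[2],2),cv2.boundingRect(c),np.round(cv2.boxPoints(r),1).tolist())
E
python3 - <<'E'
from h import *
s=env.state(); p,d=snap('wrist','w3'); K,T=wristT(s); print(s['eef_pos'],s['tcp_rot'])
block(p,d,K,T,(508,425))
p,d=env.read_camera('top'); c=env.camera_params('top'); block(p,d,c['mtx'],np.linalg.inv(c['camera_from_world']),(508,425))
E
```

```text
[540.82094102 210.12784965 128.71680723] [-3.14131929e+00 -1.66539486e-03 -2.99678965e+00]
top [515.5 398. ] [112.1  42.1] 8.24 (572, 153, 68, 172) [[457.1000061035156, 410.79998779296875], [463.1000061035156, 369.1000061035156], [574.0, 385.1000061035156], [568.0, 426.79998779296875]]
stripe [517.1 394.7] [79.6  3.9] 8.09 (598, 182, 29, 122) [[477.3999938964844, 391.0], [478.0, 387.20001220703125], [556.7999877929688, 398.3999938964844], [556.2000122070312, 402.20001220703125]]
guides [572.8 374.2] [12.6 30.7] 31.18 (522, 299, 45, 28) [[559.5, 384.0], [575.4000244140625, 357.79998779296875], [586.2000122070312, 364.29998779296875], [570.2999877929688, 390.6000061035156]]
guides [467.2 359.3] [31.5 10.6] 75.06 (546, 140, 47, 33) [[458.0, 345.3999938964844], [468.20001220703125, 342.70001220703125], [476.29998779296875, 373.20001220703125], [466.1000061035156, 375.8999938964844]]
top [509.7 432.5] [113.6 103.4] 8.15 (228, 179, 54, 57) [[446.1000061035156, 475.6000061035156], [460.79998779296875, 373.20001220703125], [573.2000122070312, 389.29998779296875], [558.5999755859375, 491.70001220703125]]
```

View pics/w3.png

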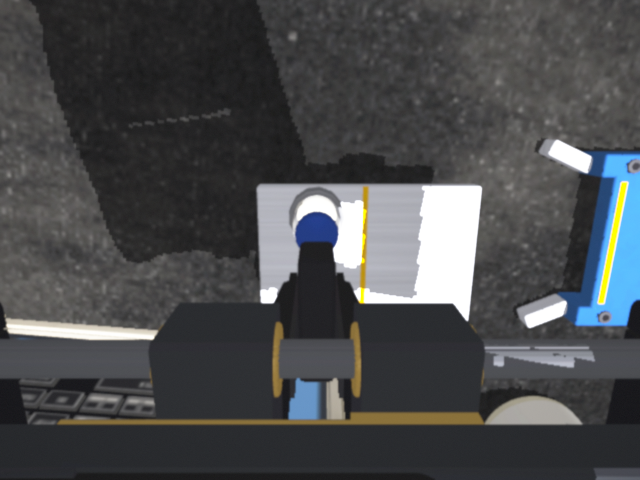

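The wrist view shows the held carrier plate at (258-480, 184-320), the block mouth at x of about 520-590 px and the stripe at (612,243). The yaw matches, so I need about +2 mm sideways before setting it down.

drive_tool(
  deltas="0.02 0.003 -0.1 0;0 0 -0.15 0;0 0 -0.12 0;0 0 -0.07 0;0 0 -0.03 0;0 0 -0.01 0;0 0 0 0;0 0 0 0",
)

```text
t: 9.3
eef_pos: [543.6, 210.2, 82.1]
tcp_rot: [3.141, 0.001, -2.996]
ft_force: [-0.3, 0.7, -3.9]
opening: 0.144
grip_force: 30.0
```

drive_tool(
  deltas="0 0 -0.005 0;0 0 0 0;0 0 0 0",
)

```text
t: 9.55
eef_pos: [543.4, 210.3, 81.5]
tcp_rot: [3.141, 0.0, -2.996]
ft_force: [0.6, 0.2, -3.3]
opening: 0.146
grip_force: 30.0
```

Run:
```python
from h import *
s=env.state(); p,d=snap('wrist','w4'); K,T=wristT(s); print(s['eef_pos'],s['tcp_rot'],s['ft_force'])
block(p,d,K,T,(508,425)); P=pts(K,T,d)
o=s['eef_pos'][:2]; a=np.radians(98.17); A=np.array([np.cos(a),np.sin(a)]); W=np.array([np.sin(a),-np.cos(a)])
r=P[...,:2]-o; f=r@A; l=r@W
m=(f>35)&(f<110)&(abs(P[...,2]-10)<4)&(abs(l)<60)
print('toe plate: f',np.percentile(f[m],[1,99]),'z',np.median(P[...,2][m]))
for lo in(40,55,70):
    k=m&(f>lo)&(f<lo+12); print(lo,'near edge l',np.percentile(l[k],0.5),np.percentile(l[k],99.5),'z',np.median(P[...,2][k]))
```

```text
[543.44129862 210.3111694   81.45565159] [ 3.14144583e+00  4.68950804e-04 -2.99598260e+00] [ 0.61628619  0.24784472 -3.28610111]
guides [565.6 376.3] [ 6.4 21.7] 8.29 (576, 328, 39, 11) [[560.9000244140625, 386.5], [564.0, 365.1000061035156], [570.4000244140625, 366.0], [567.2000122070312, 387.3999938964844]]
guides [466.7 357.3] [28.6 10.4] 73.88 (594, 138, 46, 39) [[457.70001220703125, 345.0], [467.70001220703125, 342.20001220703125], [475.6000061035156, 369.6000061035156], [465.6000061035156, 372.5]]
toe plate: f [35.53899743 86.55643965] z 11.591622605613026
40 near edge l -39.61362069105938 26.721370861247244 z 11.648718839317354
55 near edge l -39.59373308640166 26.722479977769357 z 11.595139081076056
70 near edge l -39.64653839692899 29.020058798740425 z 11.559684897501455
```

View pics/w4.png

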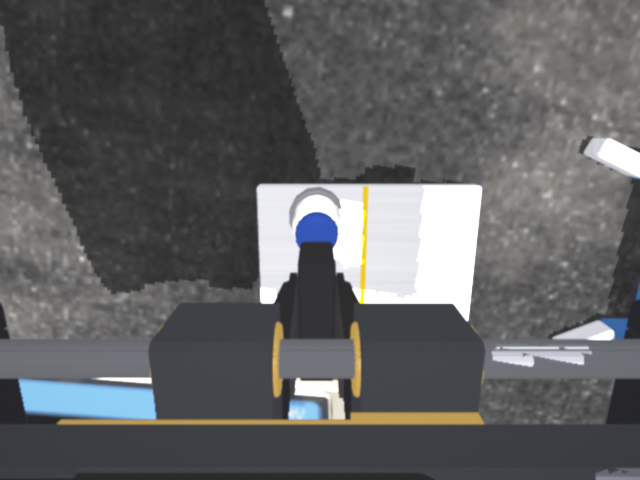

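The wrist view shows the plate still about 1.6 mm up, with its edges straight; its near edge is at row 184. I'll lower it gently until it touches.

drive_tool(
  deltas="-0.005 0 -0.008 0;0 0 0 0;0 0 -0.004 0;0 0 0 0;0 0 0 0",
)

```text
t: 10.02
eef_pos: [542.9, 210.3, 79.9]
tcp_rot: [3.142, -0.0, -2.996]
ft_force: [0.1, 0.0, -2.9]
opening: 0.145
grip_force: 30.0
```

drive_tool(
  deltas="0 0 -0.004 0;0 0 0 0;0 0 0 0;0 0 0 0",
)

```text
t: 10.35
eef_pos: [542.9, 210.3, 79.7]
tcp_rot: [3.141, 0.0, -2.996]
ft_force: [0.5, -0.2, -1.1]
opening: 0.147
grip_force: 30.0
```

drive_tool(
  deltas="-0.007 0.049 -0.002 0;-0.014 0.099 0 0;-0.014 0.099 0 0;-0.014 0.099 0 0;-0.014 0.099 0 0;-0.014 0.099 0 0;-0.014 0.099 0 0;-0.007 0.049 0 0;0 0 0 0;0 0 0 0",
)

```text
t: 11.18
eef_pos: [532.9, 281.2, 79.7]
tcp_rot: [3.14, 0.001, -2.995]
ft_force: [0.0, 2.2, 5.0]
opening: 0.142
grip_force: 30.0
```

Run:
```python
from h import *
s=env.state(); p,d=snap('wrist','w5'); K,T=wristT(s); print(s['eef_pos'],s['tcp_rot'],s['ft_force'])
block(p,d,K,T,(508,425)); P=pts(K,T,d)
o=s['eef_pos'][:2]; a=np.radians(98.17); A=np.array([np.cos(a),np.sin(a)]); W=np.array([np.sin(a),-np.cos(a)])
r=P[...,:2]-o; f=r@A; l=r@W
m=(f>35)&(f<85)&(abs(P[...,2]-10)<3)&(abs(l)<42)
print('z',np.median(P[...,2][m]),'l edge',np.percentile(l[m],0.5)); print('lat tcp',o@W,'along',o@A)
```

```text
[532.89694885 281.22845936  79.67774918] [ 3.14044450e+00  9.99757707e-04 -2.99523042e+00] [1.94989453e-03 2.15162955e+00 5.04330414e+00]
top [516.9 394.7] [79.4  4. ] 8.06 (525, 191, 29, 146) [[477.29998779296875, 391.1000061035156], [477.8999938964844, 387.20001220703125], [556.5, 398.29998779296875], [556.0, 402.20001220703125]]
top [506.2 413.4] [98.2 71.2] 8.78 (500, 156, 140, 183) [[452.20001220703125, 441.1000061035156], [463.1000061035156, 370.79998779296875], [560.0999755859375, 385.70001220703125], [549.2999877929688, 456.1000061035156]]
stripe [611.8 382.8] [ 5.4 11.5] 8.29 (462, 414, 20, 9) [[608.2999877929688, 388.1000061035156], [610.0, 376.70001220703125], [615.2999877929688, 377.5], [613.7000122070312, 388.8999938964844]]
stripe [516.9 394.7] [79.4  4. ] 8.06 (525, 191, 29, 146) [[477.29998779296875, 391.1000061035156], [477.8999938964844, 387.20001220703125], [556.5, 398.29998779296875], [556.0, 402.20001220703125]]
guides [563.9 382.7] [5.7 8.5] 8.3 (477, 329, 15, 10) [[560.4000244140625, 386.5], [561.5999755859375, 378.1000061035156], [567.2999877929688, 379.0], [566.0999755859375, 387.29998779296875]]
guides [517.5 335.6] [64.8 58.7] 8.32 (366, 186, 114, 116) [[481.20001220703125, 360.0], [489.70001220703125, 301.8999938964844], [553.9000244140625, 311.29998779296875], [545.4000244140625, 369.3999938964844]]
guides [466.9 359.8] [31.  10.1] 74.08 (458, 139, 56, 40) [[457.79998779296875, 346.29998779296875], [467.5, 343.5], [476.0, 373.29998779296875], [466.29998779296875, 376.1000061035156]]
z 9.905588952034947 l edge -39.57999605999756
lat tcp 567.454022488199 along 202.64386693591945
```

View pics/w5.png

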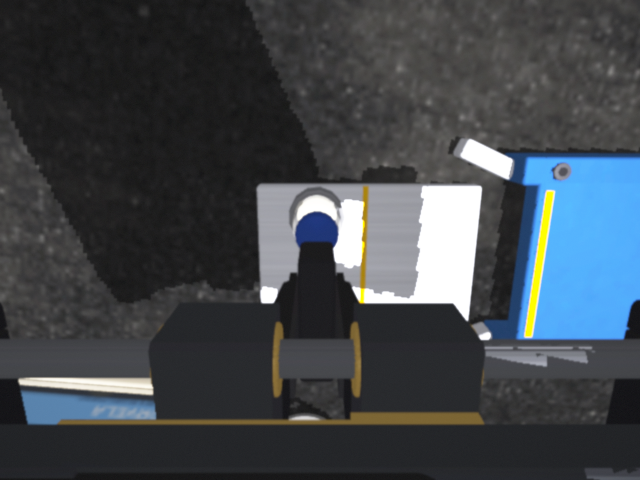

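The plate is flat (z 9.9), centred to within about 0.3 mm, and its toe is just short of the lip. I'll ease the downward load slightly and slide it in under the lip.

drive_tool(
  deltas="0 0 0.003 -0.001;0 0 0 0;-0.003 0.02 0 0;-0.004 0.03 0 0;-0.004 0.03 0 0;-0.004 0.03 0 0;-0.003 0.02 0 0;-0.002 0.01 0 0;0 0 0 0;0 0 0 0",
)

```text
t: 12.07
eef_pos: [531.0, 293.8, 79.7]
tcp_rot: [3.141, 0.0, -2.999]
ft_force: [-1.1, 1.5, 3.2]
opening: 0.146
grip_force: 30.0
```

drive_tool(
  deltas="0 0 0.002 0;0 0 0 0;-0.003 0.02 0 0;-0.004 0.03 0 0;-0.004 0.03 0 0;-0.004 0.03 0 0;-0.003 0.02 0 0;-0.003 0.02 0 0;0 0 0 0;0 0 0 0",
)

```text
t: 12.9
eef_pos: [528.8, 308.7, 79.7]
tcp_rot: [3.141, -0.0, -2.999]
ft_force: [0.6, 0.7, -2.8]
opening: 0.145
grip_force: 30.0
```

```bash
cat > st.py <<'E'
from h import *
a=np.radians(98.17); A=np.array([np.cos(a),np.sin(a)]); W=np.array([np.sin(a),-np.cos(a)])
F=[];O=[]
for i in range(4):
    s=env.state(); F.append(s['ft_force']); O.append(s['eef_pos']); env.read_camera('scene')
F=np.mean(F,0);O=np.mean(O,0); print(s['t'],O.round(2),'along',O[:2]@A,'lat',O[:2]@W,'yaw',np.degrees(s['tcp_rot'][2])+270,'Falong',F[:2]@A,'Flat',F[:2]@W,'Fz',F[2])
E
python3 st.py
```

```text
13.05 [528.83 308.49  79.7 ] along 230.20482547385524 lat 567.3029749813186 yaw 98.16000428664196 Falong 0.013745385970462277 Flat 0.14605966178742882 Fz -3.0306680551140524
```

drive_tool(
  deltas="-0.003 0.02 0 0;-0.004 0.03 0 0;0 0 0 0",
)

```text
t: 13.35
eef_pos: [528.2, 313.9, 79.8]
tcp_rot: [3.141, -0.0, -2.999]
ft_force: [0.1, 0.4, -3.4]
opening: 0.145
grip_force: 30.0
```

```bash
python3 st.py
```

```text
13.5 [528.2  313.68  79.81] along 235.43323489781955 lat 567.4168500442981 yaw 98.17034303159133 Falong -0.15373448265442735 Flat 0.13456464575791266 Fz -3.4367224580600064
```

drive_tool(
  deltas="-0.002 0.015 0 0;0 0 0 0;0 0 0 0",
)

```text
t: 13.8
eef_pos: [528.1, 315.0, 79.9]
tcp_rot: [3.141, 0.0, -2.999]
ft_force: [-0.1, 0.8, -4.9]
opening: 0.149
grip_force: 30.0
```

drive_tool(
  deltas="-0.002 0.015 -0.001 0;0 0 0 0;0 0 0 0",
)

```text
t: 14.05
eef_pos: [527.8, 316.5, 79.8]
tcp_rot: [3.141, 0.0, -2.999]
ft_force: [-0.4, 0.4, -3.0]
opening: 0.145
grip_force: 30.0
```

drive_tool(
  deltas="-0.002 0.015 0 0;0 0 0 0;0 0 0 0",
)

```text
t: 14.3
eef_pos: [527.7, 318.0, 79.8]
tcp_rot: [3.141, 0.0, -2.999]
ft_force: [0.4, 0.1, -3.0]
opening: 0.148
grip_force: 30.0
```

drive_tool(
  deltas="-0.002 0.015 0 0;0 0 0 0;0 0 0 0",
)

```text
t: 14.55
eef_pos: [527.4, 319.5, 79.8]
tcp_rot: [3.142, -0.0, -2.999]
ft_force: [0.7, -0.0, -3.8]
opening: 0.145
grip_force: 30.0
```

drive_tool(
  deltas="-0.002 0.015 0 0;0 0 0 0;0 0 0 0",
)

```text
t: 14.8
eef_pos: [527.3, 321.0, 79.8]
tcp_rot: [3.142, 0.0, -2.999]
ft_force: [0.2, 0.4, -2.3]
opening: 0.142
grip_force: 30.0
```

drive_tool(
  deltas="-0.002 0.015 0 0;0 0 0 0;0 0 0 0",
)

```text
t: 15.05
eef_pos: [527.1, 322.5, 79.7]
tcp_rot: [3.141, 0.0, -2.999]
ft_force: [-0.5, -0.6, -3.7]
opening: 0.146
grip_force: 30.0
```

drive_tool(
  deltas="-0.002 0.015 0 0;0 0 0 0;0 0 0 0",
)

```text
t: 15.3
eef_pos: [526.8, 324.0, 79.8]
tcp_rot: [3.141, 0.0, -2.999]
ft_force: [-0.5, -0.9, -2.8]
opening: 0.147
grip_force: 30.0
```

drive_tool(
  deltas="-0.002 0.015 0 0;0 0 0 0;0 0 0 0",
)

```text
t: 15.55
eef_pos: [526.7, 325.5, 79.7]
tcp_rot: [3.142, 0.0, -2.999]
ft_force: [-0.2, -0.4, -3.9]
opening: 0.145
grip_force: 30.0
```

drive_tool(
  deltas="-0.002 0.015 0 0;0 0 0 0;0 0 0 0",
)

```text
t: 15.8
eef_pos: [526.4, 327.0, 79.8]
tcp_rot: [3.141, 0.0, -2.999]
ft_force: [-0.7, -0.6, -3.8]
opening: 0.143
grip_force: 30.0
```

drive_tool(
  deltas="-0.001 0.01 0 0;0 0 0 0;0 0 0 0",
)

```text
t: 16.05
eef_pos: [526.4, 328.0, 79.8]
tcp_rot: [3.142, 0.0, -2.999]
ft_force: [0.3, -0.3, -4.5]
opening: 0.146
grip_force: 30.0
```

drive_tool(
  deltas="-0.002 0.012 0 0;0 0 0 0;0 0 0 0",
)

```text
t: 16.3
eef_pos: [526.2, 329.2, 79.8]
tcp_rot: [3.141, 0.0, -2.999]
ft_force: [0.7, 0.2, -4.0]
opening: 0.147
grip_force: 30.0
```

drive_tool(
  deltas="-0.002 0.015 0 0;0 0 0 0;0 0 0 0",
)

```text
t: 16.55
eef_pos: [526.0, 330.7, 79.8]
tcp_rot: [3.141, 0.0, -2.999]
ft_force: [-0.5, -0.0, -4.6]
opening: 0.145
grip_force: 30.0
```

drive_tool(
  deltas="-0.002 0.015 0 0;0 0 0 0;0 0 0 0",
)

```text
t: 16.8
eef_pos: [525.8, 332.2, 79.8]
tcp_rot: [3.141, 0.0, -2.999]
ft_force: [-0.2, -0.3, -3.2]
opening: 0.141
grip_force: 30.0
```

drive_tool(
  deltas="-0.002 0.015 0 0;0 0 0 0;0 0 0 0",
)

```text
t: 17.05
eef_pos: [525.5, 333.7, 79.8]
tcp_rot: [3.141, -0.0, -2.999]
ft_force: [0.1, 0.1, -3.5]
opening: 0.145
grip_force: 30.0
```

drive_tool(
  deltas="-0.002 0.015 0 0;0 0 0 0;0 0 0 0",
)

```text
t: 17.3
eef_pos: [525.4, 335.2, 79.8]
tcp_rot: [3.141, 0.0, -2.999]
ft_force: [-0.3, 0.1, -4.1]
opening: 0.148
grip_force: 30.0
```

drive_tool(
  deltas="-0.002 0.015 0 0;0 0 0 0;0 0 0 0",
)

```text
t: 17.55
eef_pos: [525.2, 336.7, 79.8]
tcp_rot: [3.142, 0.0, -2.999]
ft_force: [0.1, -0.3, -4.0]
opening: 0.142
grip_force: 30.0
```

drive_tool(
  deltas="-0.002 0.015 0 0;0 0 0 0;0 0 0 0",
)

```text
t: 17.8
eef_pos: [524.9, 338.2, 79.8]
tcp_rot: [3.142, -0.0, -2.999]
ft_force: [-0.9, -0.1, -3.6]
opening: 0.145
grip_force: 30.0
```

drive_tool(
  deltas="-0.002 0.015 0 0;0 0 0 0;0 0 0 0",
)

```text
t: 18.05
eef_pos: [524.8, 339.7, 79.8]
tcp_rot: [3.141, 0.0, -2.999]
ft_force: [-0.1, -0.6, -3.9]
opening: 0.149
grip_force: 30.0
```

drive_tool(
  deltas="-0.002 0.015 0 0;0 0 0 0;0 0 0 0",
)

```text
t: 18.3
eef_pos: [524.6, 341.2, 79.8]
tcp_rot: [3.141, 0.0, -2.999]
ft_force: [0.1, 0.4, -3.6]
opening: 0.148
grip_force: 30.0
```

drive_tool(
  deltas="-0.003 0.015 0 0;0 0 0 0;0 0 0 0",
)

```text
t: 18.55
eef_pos: [524.2, 342.7, 79.7]
tcp_rot: [3.142, 0.0, -2.999]
ft_force: [0.3, 0.6, -3.5]
opening: 0.145
grip_force: 30.0
```

drive_tool(
  deltas="-0.002 0.015 0 0;0 0 0 0;0 0 0 0",
)

```text
t: 18.8
eef_pos: [524.1, 344.2, 79.8]
tcp_rot: [3.141, 0.0, -2.999]
ft_force: [0.0, 0.2, -2.7]
opening: 0.145
grip_force: 30.0
```

drive_tool(
  deltas="-0.002 0.015 0 0;0 0 0 0;0 0 0 0",
)

```text
t: 19.05
eef_pos: [523.8, 345.7, 79.7]
tcp_rot: [3.141, -0.0, -2.999]
ft_force: [-0.5, -0.2, -3.2]
opening: 0.148
grip_force: 30.0
```

drive_tool(
  deltas="-0.003 0.015 0 0;0 0 0 0;0 0 0 0",
)

```text
t: 19.3
eef_pos: [523.5, 347.2, 79.7]
tcp_rot: [3.142, -0.0, -2.999]
ft_force: [-0.1, -0.6, -3.0]
opening: 0.143
grip_force: 30.0
```

drive_tool(
  deltas="-0.002 0.015 0 0;0 0 0 0;0 0 0 0",
)

```text
t: 19.55
eef_pos: [523.4, 348.7, 79.8]
tcp_rot: [3.141, 0.0, -2.999]
ft_force: [-0.8, -0.5, -3.4]
opening: 0.15
grip_force: 30.0
```

drive_tool(
  deltas="-0.002 0.015 0 0;0 0 0 0;0 0 0 0",
)

```text
t: 19.8
eef_pos: [523.2, 350.2, 79.8]
tcp_rot: [3.141, 0.0, -2.999]
ft_force: [0.3, 0.1, -2.5]
opening: 0.146
grip_force: 30.0
```

drive_tool(
  deltas="-0.002 0.015 0 0;0 0 0 0;0 0 0 0",
)

```text
t: 20.05
eef_pos: [523.0, 351.5, 79.8]
tcp_rot: [-3.141, 0.0, -2.999]
ft_force: [1.0, -2.3, -2.7]
opening: 0.146
grip_force: 30.0
```

drive_tool(
  deltas="-0.001 0.005 0 0;0 0 0 0;0 0 0 0;0 0 0 0",
)

```text
t: 20.38
eef_pos: [522.9, 351.9, 79.8]
tcp_rot: [-3.141, -0.0, -2.999]
ft_force: [0.1, -4.8, -1.6]
opening: 0.146
grip_force: 30.0
```

```bash
python3 st.py
```

```text
20.5333 [522.91 351.95  79.81] along 274.06809245694944 lat 567.6224630980837 yaw 98.1614212673964 Falong -4.894396546405982 Flat -0.5179480954624978 Fz -1.3272377057830655
```

drive_tool(
  deltas="-0.001 0.007 0 0;0 0 0 0;0 0 0 0;0 0 0 0",
)

```text
t: 20.92
eef_pos: [522.8, 352.6, 79.8]
tcp_rot: [-3.141, -0.0, -2.999]
ft_force: [1.5, -7.2, -0.0]
opening: 0.144
grip_force: 30.0
```

```bash
python3 st.py
```

```text
21.0667 [522.84 352.55  79.84] along 274.67338213311405 lat 567.6351539585002 yaw 98.16051922642157 Falong -6.643046179216928 Flat -0.39062193725032945 Fz -0.33904880122164227
```

drive_tool(
  deltas="-0.001 0.008 0 0;0 0 0 0;0 0 0 0;0 0 0 0;0 0 0 0",
)

```text
t: 21.53
eef_pos: [522.8, 353.1, 79.9]
tcp_rot: [-3.141, -0.0, -2.999]
ft_force: [1.6, -7.9, 1.8]
opening: 0.146
grip_force: 30.0
```

```bash
python3 st.py
python3 - <<'E'
from h import *
s=env.state(); p,d=snap('wrist','w6'); K,T=wristT(s); P=pts(K,T,d)
o=s['eef_pos'][:2]; a=np.radians(98.17); A=np.array([np.cos(a),np.sin(a)]); W=np.array([np.sin(a),-np.cos(a)])
r=P[...,:2]-o; f=r@A; l=r@W
for lo,hi in((-32,-26),(8,12),(14,18),(18,23)):
    m=(f>lo)&(f<hi)&(abs(P[...,2]-10)<4)&(l>-38)&(l<-15); print(lo,m.sum(),np.mean(P[...,2][m]))
for lo,hi in((-30,-25),(-12,-7),(7,12),(15,20)):
    m=(f>lo)&(f<hi)&(abs(P[...,2]-10)<4)&(l<-30); print('edge',lo,np.percentile(l[m],1) if m.any() else None)
E
```

```text
21.6833 [522.78 353.07  79.9 ] along 275.19077647993834 lat 567.6533091955009 yaw 98.17072172206554 Falong -8.334702186325318 Flat -0.4057072334788874 Fz 1.1173157299992036
-32 468 10.19710969188066
8 58 10.47163367856295
14 300 10.025631391364556
18 390 10.072326307286627
edge -30 -39.59172480582436
edge -12 -39.63239077948016
edge 7 -62.626094912169684
edge 15 -59.183316209726826
```

View pics/w6.png

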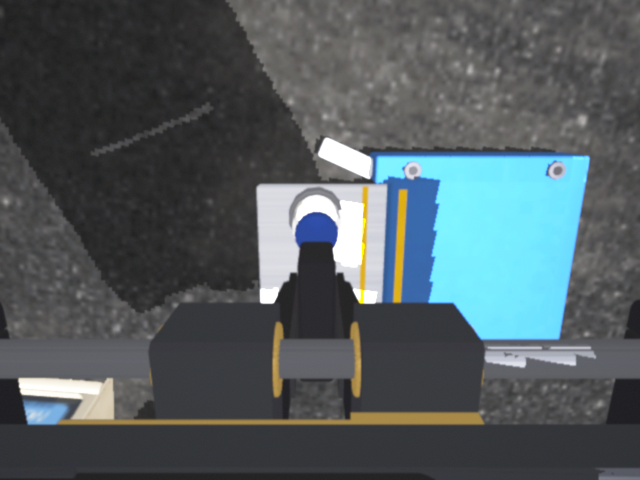

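The view shows the plate under the lip: its front edge disappears at about 385 px, parallel to the yellow stripe at 402 px, with the plate level at z of about 10. I'll add a little more push to reach about 9 N against the block.

drive_tool(
  deltas="0 0.004 0 0;0 0 0 0;0 0 0 0;0 0 0 0;0 0 0 0",
)

```text
t: 22.2
eef_pos: [522.8, 353.2, 80.0]
tcp_rot: [-3.14, -0.0, -2.999]
ft_force: [0.9, -9.5, 1.3]
opening: 0.146
grip_force: 30.0
```

```bash
python3 st.py
```

```text
22.35 [522.78 353.23  79.95] along 275.3575107635463 lat 567.6690055405218 yaw 98.17086957970574 Falong -9.970005546425671 Flat -0.7208525011020444 Fz 2.251811809778294
```

That reads 10 N, roughly 9 N on the block after table drag. Next I'll ease off gradually so the buffer doesn't kick the carrier back when I release it.

drive_tool(
  deltas="0.001 -0.004 0 0;0 0 0 0;0.001 -0.004 0 0;0 0 0 0;0 -0.004 0 0;0 0 0 0;0 0 0 0;0 0 0 0",
)

```text
t: 23.07
eef_pos: [522.9, 352.6, 79.8]
tcp_rot: [-3.141, -0.0, -2.999]
ft_force: [0.7, -6.0, 0.0]
opening: 0.146
grip_force: 30.0
```

```bash
python3 st.py
```

```text
23.2167 [522.87 352.57  79.83] along 274.6859147883975 lat 567.6654703295145 yaw 98.16679781602951 Falong -6.015345058205275 Flat -0.5091749570906752 Fz 0.03381790243267633
```

drive_tool(
  deltas="0.001 -0.005 0 0;0 0 0 0;0 -0.005 0 0;0 0 0 0;0 0 0 0;0 0 0 0",
)

```text
t: 23.77
eef_pos: [523.0, 351.9, 79.8]
tcp_rot: [3.141, 0.0, -2.999]
ft_force: [-0.3, -4.3, -1.2]
opening: 0.148
grip_force: 30.0
```

```bash
python3 st.py
```

```text
23.9167 [522.95 351.86  79.76] along 273.9755548912017 lat 567.6429060795099 yaw 98.16002698710821 Falong -4.325452569494026 Flat -1.429378110499976 Fz -1.1255498059558722
```

drive_tool(
  deltas="0 -0.006 0 0;0 0 0 0;0 0 -0.001 0;0 0 0 0;0 0 0 0;0 0 0 0",
)

```text
t: 24.47
eef_pos: [523.0, 351.4, 79.7]
tcp_rot: [3.141, 0.0, -2.999]
ft_force: [-0.4, -1.3, -2.3]
opening: 0.142
grip_force: 30.0
```

```bash
python3 st.py
```

```text
24.6167 [523.   351.36  79.68] along 273.4668081499757 lat 567.6264394322865 yaw 98.15657156085499 Falong -1.4284823972602907 Flat 0.022283915963909703 Fz -1.748966173682359
```

drive_tool(
  deltas="0 0 0 0;0 0 0 0;0 0 0 0;0 0 0 0;0 0 0 0;0 0 0 0;0 0 0 0;0 0 0 0",
  gripper=0.5,
)

```text
t: 25.33
eef_pos: [523.0, 351.3, 79.7]
tcp_rot: [3.141, 0.0, -2.999]
ft_force: [0.1, -0.3, 1.0]
opening: 0.498
grip_force: 0.0
```

drive_tool(
  deltas="0 0 0.1 0;0 0 0.2 0;0 0 0.3 0;0 0 0.3 0;0 0 0.3 0;0 0 0.3 0;0 0 0 0;0 0 0 0;0 0 0 0",
)

```text
t: 26.08
eef_pos: [522.6, 351.1, 229.6]
tcp_rot: [3.142, -0.0, -2.999]
ft_force: [0.0, -0.3, -0.1]
opening: 0.5
grip_force: 0.0
```

Run:
```python
from h import *
s=env.state(); p,d=snap('wrist','w7'); K,T=wristT(s); P=pts(K,T,d); print(s['eef_pos'],s['ft_force'])
block(p,d,K,T,(508,425))
o=np.array([523.,351.4]); a=np.radians(98.17); A=np.array([np.cos(a),np.sin(a)]); W=np.array([np.sin(a),-np.cos(a)])
r=P[...,:2]-o; f=r@A; l=r@W
for n,z0,z1,f0,f1 in(('bar',84,96,-40,40),('plate',6,14,-45,18)):
    m=((P[...,2]>z0)&(P[...,2]<z1)&(f>f0)&(f<f1)&(abs(l)<45)&(d>0)).astype(np.uint8)
    m=cv2.morphologyEx(m,cv2.MORPH_OPEN,np.ones((3,3)))
    c=np.vstack([k for k in cv2.findContours(m,0,1)[0] if cv2.contourArea(k)>80])
    w=cast(K,T,c[:,0,:],90 if n=='bar' else 10); q=np.c_[(w-o)@A,(w-o)@W]; print(n,cv2.minAreaRect(q.astype(np.float32)),q.min(0),q.max(0),'z',np.median(P[...,2][m>0]))
```

```text
[522.6440659  351.07411574 229.57625421] [ 0.04346666 -0.34304725 -0.05849882]
top [517.2 394.6] [78.   3.1] 8.08 (365, 163, 7, 90) [[478.3999938964844, 390.6000061035156], [478.79998779296875, 387.6000061035156], [556.0, 398.5], [555.5999755859375, 401.6000061035156]]
top [510.9 431.9] [111.9 103.7] 8.11 (351, 141, 128, 129) [[448.1000061035156, 475.29998779296875], [462.79998779296875, 372.70001220703125], [573.5999755859375, 388.5], [559.0, 491.1000061035156]]
stripe [726.8 426.1] [ 11.7 423.9] 8.11 (150, 413, 426, 11) [[691.0999755859375, 635.0999755859375], [750.9000244140625, 215.39999389648438], [762.5, 217.10000610351562], [702.5999755859375, 636.7000122070312]]
stripe [652.6 485.6] [81.  20.4] 15.56 (425, 322, 24, 75) [[610.9000244140625, 484.5], [616.2999877929688, 464.8999938964844], [694.2999877929688, 486.6000061035156], [688.7999877929688, 506.20001220703125]]
stripe [685.2 256.6] [81.1 20.2] 0.62 (184, 322, 24, 75) [[644.5, 266.29998779296875], [644.7000122070312, 246.10000610351562], [725.7999877929688, 247.0], [725.5999755859375, 267.20001220703125]]
stripe [517.2 39
[... 1231 characters left out ...]
 [[475.8999938964844, 364.1000061035156], [484.5, 343.8999938964844], [531.7000122070312, 364.1000061035156], [523.0999755859375, 384.20001220703125]]
guides [466.7 360.7] [29.3  9.9] 74.0 (320, 131, 33, 25) [[457.8999938964844, 347.8999938964844], [467.5, 345.20001220703125], [475.5, 373.3999938964844], [466.0, 376.1000061035156]]
bar ((-0.7650580406188965, -0.17278480529785156), (49.36993408203125, 13.784912109375), 89.72045135498047) [ -7.57089781 -24.82970331] [ 6.24030956 24.48538502] z 89.67450637121001
plate ((-7.222475051879883, -0.07230377197265625), (50.40208435058594, 79.28263092041016), 0.06411498039960861) [-32.45764711 -39.73991631] [17.9586205  39.59647284] z 9.835961007007768
```

View pics/w7.png

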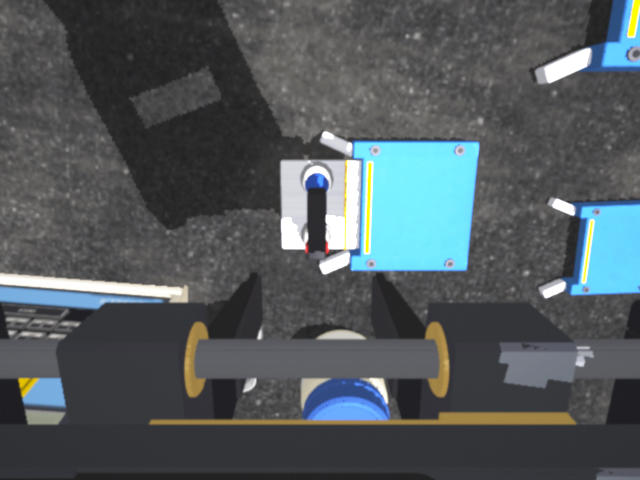

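The view shows the carrier seated straight under the lip, with a plate edge at (281-358, 160-249). I'll compare the heel position against the earlier gripped pictures to see whether it rebounded on release.

```bash
python3 - <<'E'
from h import *
a=np.radians(98.17); A=np.array([np.cos(a),np.sin(a)]); W=np.array([np.sin(a),-np.cos(a)])
c=env.camera_params('wrist'); K=c['mtx']
from scipy.spatial.transform import Rotation as R
for f_,pos,rot in(('w5',(532.897,281.228,79.678),(3.1404,.001,-2.9952)),('w6',(522.78,353.07,79.9),(-3.141,0,-2.999)),('w7',(522.644,351.074,229.576),(3.142,0,-2.999))):
    q=np.load(f'pics/{f_}.npz'); p,d=q['p'],q['d']; T=np.eye(4);T[:3,:3]=R.from_euler('xyz',rot).as_matrix();T[:3,3]=pos; T=T@c['mount']
    P=pts(K,T,d); r=P[...,:2]-np.array(pos[:2]); f=r@A; l=r@W
    # heel edge from depth step, rows of plate near side, and plate stripe centre
    m=(abs(P[...,2]-10)<3)&(l>-36)&(l<-28)&(f<0); vs=np.unique(np.nonzero(m)[0]); h=[f[v][m[v]].min() for v in vs]
    y=(cv2.inRange(cv2.cvtColor(p,cv2.COLOR_RGB2HSV),(15,70,100),(35,255,255))>0)&(abs(P[...,2]-10)<4)&(abs(f-26)<8)&(l>-38)&(l<-15)
    print(f_,'heel',np.median(h)+pos[:2]@A-0,'rel',np.median(h),'stripe rel',f[y].mean(),y.sum(),'along',pos[:2]@A)
E
python3 st.py
```

```text
w5 heel 170.4484675996815 rel -32.19493736924571 stripe rel 25.671051989997633 219 along 202.6434049689272
w6 heel 242.9020194610551 rel -32.29197855964652 stripe rel 25.463013716535638 206 along 275.1939980207016
w7 heel 241.68343071130525 rel -31.55415221229604 stripe rel 24.956064725176855 55 along 273.2375829236013
26.2833 [522.61 351.04 228.64] along 273.2057373667869 lat 567.1875884912824 yaw 98.15926069624075 Falong 0.0026235922423736243 Flat 0.4669797447001552 Fz 0.02319027511077576
```

Within the camera's resolution there was no rebound, and the carrier is straight, flat and free. I'll hand it in.

```bash
python3 -c "
from cell import env
print(env.job_done())"
```

```text
the job is handed in; nothing more can be done
None
```

I handed the job in at about 26 s. The carrier sits under the overhang against the bottomed stop, straight and flat, after a press of about 9 N on the block (10 N at the wrist). I eased the push to about 1.4 N before letting go. The camera resolves only about 0.8 mm, and it showed no rebound, but a few tenths of a millimetre short of fully home can't be ruled out.

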